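Preset a filter head with its thumbwheel

ROBOT

A 6-joint arm with a two-finger parallel gripper is mounted at the origin on a cart in front of the work surface, level with it; the furniture and walls round the work are solid. World frame = base frame: x ahead of the robot, y to its left, z up, the work surface at z = 0. Lengths are in mm, angles in rad, forces in N, time in s.
With the tool pointing down it reaches from about 300 to 775 mm from the base axis. Payload 14.6 kg.
Tool frame: the origin (TCP) lies midway between the tips of the shut fingers; the grasp point (between the pads) lies 19 mm behind it; z points along the fingers, y is the direction in which the jaws open and shut (so a half turn about z gives the same grasp; the last joint's range is limited). The gripper opens to 94 mm and grips with 3 to 60 N. Pads are 16 mm wide; open, the fingers measure 119 mm over their backs; the gripper's body (75 mm by 177 mm) begins 78 mm behind the grasp point.
Start: joints at [-1.276, 0.3, 1.521, -0, 1.321, -0.067], TCP at [194.67, -514.386, 205.446] pointing down, gripper open.
Joint ranges: [-3.03, 3.03], [-0.79, 2.21], [0.23, 2.52], [-1.04, 4.18], [0, 3.07], [-2.55, 2.55]. Speed limits (rad/s): [2.22, 2.22, 2.57, 3.14, 3.14, 3.14].

INTERFACE

Orientations are given as [roll, pitch, yaw] about the fixed x, y, z axes, in that order (R = Rz(yaw) Ry(pitch) Rx(roll)).
In Python, from cell import manip gives the robot as it stands.
- The arm moves only by the tool play_rows, never from a script. Its argument "commands" is a list of rows, each an object of numbers: "x", "y", "z": the shift along the tool's x, y, z in m; "wx", "wy", "wz": the turn, a rotation vector about the tool's x, y, z in degrees; "grip": the opening, from 0 (shut) to 1 (fully open). In form: [{"x": .., "y": .., "z": .., "wx": .., "wy": .., "wz": .., "grip": ..}, ...]. A call has 1 to 20 rows; each row shifts and turns the commanded pose from where the row before left it, along the tool's axes as they then stand; what a row does not reach is not made up. A row lasts 1/8 s, in which the tool goes at most 62.5 mm and 10.7 degrees, less where a joint would pass 70% of its speed; a pose out of reach is approached as far as the arm can. A call is refused whole if a number of a shift passes 0.0625 or a number of a turn 10.7, either way. A call with a gripper value outside its range is refused whole. The fingers move at their own pace and stop on an object; "squeeze" is the grip in N (left out, the last holds). Time passes only in rows, so rows that do not move let the fingers close. It gives the time, the measured TCP pose, the force and the opening at its end, in the units of the state.
- manip.read_state(): the state, without advancing time (a new reading comes with each control period).
- manip.camera(name): name is "side" or "top"; returns (picture, depth): 420x560x3 uint8, red, green, blue; 420x560 float32, mm along the optical axis (not along the pixel's ray), 0 where there is no reading.
- manip.camera_info(name): a dict with "intrinsics" (3x3 intrinsics, pixels), "k1" (the pictures are not rectified: a ray, as slopes to the right and down, at radius r is drawn at 1 + k1 r^2 times it, then the intrinsics apply), "camera_from_world" (4x4, takes a point from world to camera coordinates). Camera axes: x right, y up, looking along -z (the intrinsics and any distortion apply to the point x, -y, -z); pixel columns grow to the right and rows downward; lengths in mm; the calibration is good to about 2 mm. A picture is of the moment at which its call begins. camera_info takes no time and is no camera call.
- manip.sign_off(): hands the job in, once; it reports no verdict.
The state is a dict: "clock": time; "joints": joint angles; "qd": joint speeds; "effort": joint torques, N m; "eef_pos": TCP position; "eef_rot": TCP orientation; "wrist_force": force on the tool from outside, world axes, zero at the start; "moment": the same for the moment, N m; "finger_gap": finger opening in mm.
Only numpy, scipy, OpenCV 4.12 (cv2) and the standard library are available. Lean on these libraries where they do the work, as an engineer would, in place of code of your own. Each camera call takes 0.05 s, during which the arm holds its last target.

TASK

Two water-filter heads lie on the worktop, each with a ribbed thumbwheel whose rim shows through a slot in the top. On the longer head, roll the thumbwheel with a fingertip until its sliding pointer stands between the two posts of the gate beside the scale; move the pointer by the wheel only, do not push the pointer or the gate. The shorter head is already set: leave its setting as it is.

Things in the scene. Friction and masses are not known exactly. Their poses are not given: they have to be found in the camera images.
- long_head_wheel_top (a point): Top of the thumbwheel's rim on the longer head, 75 mm above the worktop, fixed to the head: z up, y along the head from wheel to scale, x along the axle. Ribbed metal wheel, 70 mm diameter, 24 mm wide, rigid, 10 mm proud of the flat top, too little to pinch. Press a fingertip on the rim with 3 to 15 N and draw it along +y: the wheel turns with it by friction (under 1 N needed) and stays where left. Strokes of up to 25 mm, repeated, either way.
- long_head_pointer: Pointer of the longer head: upright steel blade 22 mm across, 6 mm thick along y, 19 mm tall; origin at the middle of its foot, 66 mm above the worktop; axes as the head's. It slides along y in the slot, from 70 mm beyond the wheel's top, with 88 mm of travel, and is geared to the wheel: it moves the same way and as far as the top of the rim.
- long_head_gate: Gate of the longer head (grey block, 70 x 230 x 65 mm, fixed in place, a brass port at each end): two dark posts 21 mm tall, 28 mm clear between them along y, 24 mm to the +x side of the pointer's slot. Origin midway between the posts at their foot, 65 mm above the worktop; axes as the head's. It stands 30 to 70 mm along +y from the pointer at the start.
- short_head_pointer: Pointer of the shorter head (grey block, 70 x 155 x 65 mm, fixed in place, same make, wheel alike): upright steel blade 22 mm across, 6 mm thick, 19 mm tall; origin at the middle of its foot, 66 mm above the worktop. It stands between its own gate's posts and is to be left there.

How it is judged (in metres and radians):
At the end, for the whole second after the job is handed in: The longer head's pointer is at rest between the two posts of its gate: within 12 mm, along the scale, of the middle of the gate (y of long_head_pointer in the frame of long_head_gate between -0.012 and 0.012 m and linear speed of long_head_pointer below 0.005 m/s); the robot touches nothing.
It fails at once if the longer head's pointer is pushed directly by the robot (contact force between any of the fingers, the arm and long_head_pointer above 1 N).
It fails at once if the longer head's gate is shifted by more than 5 mm (distance of long_head_gate from where it was at the start of the episode above 0.005 m).
It fails at once if the shorter head's pointer is moved by more than 6 mm (distance of short_head_pointer from where it was at the start of the episode above 0.006 m).
It also fails if it takes over 48 s, if anything falls off the work surface, if the arm or the gripper's body presses on something with over 40 N, if the wrist force passes 120 N, or if a joint passes its speed limit or range.

## Working session

There is one attempt and no reset: what is moved stays moved. The work goes in short steps, Python scripts to look and compute and a tool call to move; the robot and the scene stay as the last step left them, time stands still between calls to the robot, and variables do not carry over. Pictures are saved under pics/ and viewed, and the job is handed in when it is done.

Besides the shell and the picture viewer there is one more tool, called after ">>>" as name(argument=value, ...), one argument or row to a line, values as JSON. play_rows: Moves the arm, as the interface text tells. Its arguments: {"type":"object","properties":{"commands":{"type":"array"},"squeeze":{"type":"number"}},"required":["commands"]}

```bash
mkdir -p pics; ls
python3 - <<'E'
from cell import manip
import cv2,numpy as np
print(manip.read_state())
for n in("top","side"):
    p,d=manip.camera(n); cv2.imwrite(f"pics/{n}0.png",p[:,:,::-1]); np.savez(f"{n}0.npz",p=p,d=d)
    print(n,manip.camera_info(n))
E
```

```text
pics
{'clock': 0.0, 'joints': array([-1.27558916e+00,  3.00463106e-01,  1.52159627e+00, -1.35742415e-05,
        1.32073202e+00, -6.66161906e-02]), 'qd': array([ 0.00073481, -0.00130367,  0.0006229 ,  0.00080044, -0.00069787,
       -0.00085366]), 'effort': array([-2.76929022e-03, -5.31802976e+01, -3.52739382e+01,  7.07623176e-02,
        2.43918254e-02, -8.99471388e-05]), 'eef_pos': array([ 194.59350356, -514.12770592,  204.88430029]), 'eef_rot': array([-3.14039569e+00, -6.66781489e-05,  3.61826680e-01]), 'wrist_force': array([ 0.5806035 , -0.45064864,  0.44764186]), 'moment': array([ 0.02260734, -0.02875495,  0.03592836]), 'finger_gap': 94.0398558878896}
top {'intrinsics': array([[494.4443301 ,   0.        , 266.41010668],
       [  0.        , 494.4443301 , 215.55997173],
       [  0.        ,   0.        ,   1.        ]]), 'k1': -0.06395683598035057, 'camera_from_world': array([[ 2.78573698e-02, -9.99455273e-01, -1.76953291e-02,
        -1.76047982e+01],
       [ 9.93682907e-01,  2.57626156e-02,  1.09227141e-01,
        -5.13232685e+02],
       [-1.08711764e-01, -2.06263269e-02,  9.93859299e-01,
        -1.34756237e+03],
       [ 0.00000000e+00,  0.00000000e+00,  0.00000000e+00,
         1.00000000e+00]])}
side {'intrinsics': array([[505.50251438,   0.        , 275.25705945],
       [  0.        , 505.50251438, 201.50448889],
       [  0.        ,   0.        ,   1.        ]]), 'k1': 0.04305116306717656, 'camera_from_world': array([[-9.39687624e-01, -3.42033735e-01,  3.04740708e-04,
         4.61704017e+02],
       [ 1.35381423e-01, -3.71122147e-01,  9.18662192e-01,
        -1.74149676e+02],
       [-3.14100364e-01,  8.63296749e-01,  3.95043902e-01,
        -8.96416764e+02],
       [ 0.00000000e+00,  0.00000000e+00,  0.00000000e+00,
         1.00000000e+00]])}
```

View pics/top0.png

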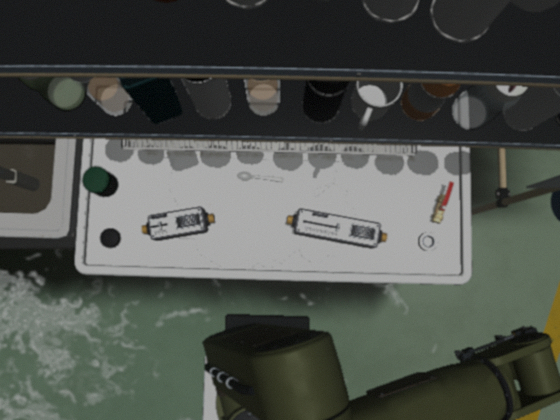

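View pics/side0.png

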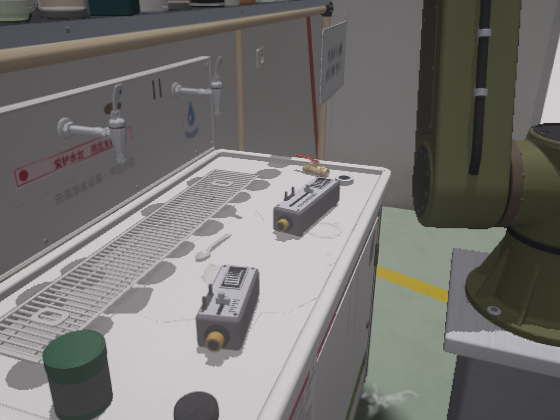

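The top view shows the long head at about (337,227), with its wheel at the right (363,232), and the short head at about (178,222). I'll zoom in on both views.

Run:
```python
import cv2,numpy as np
p=np.load("top0.npz")["p"][:,:,::-1]; s=np.load("side0.npz")["p"][:,:,::-1]
cv2.imwrite("pics/topz.png",cv2.resize(p[195:260,275:400],None,fx=6,fy=6,interpolation=cv2.INTER_CUBIC))
cv2.imwrite("pics/sidez.png",cv2.resize(s[165:240,265:355],None,fx=8,fy=8,interpolation=cv2.INTER_CUBIC))
```

```text
(no output)
```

View pics/topz.png

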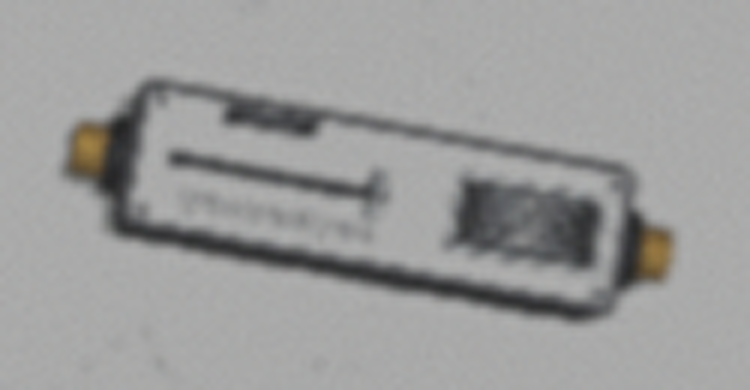

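View pics/sidez.png

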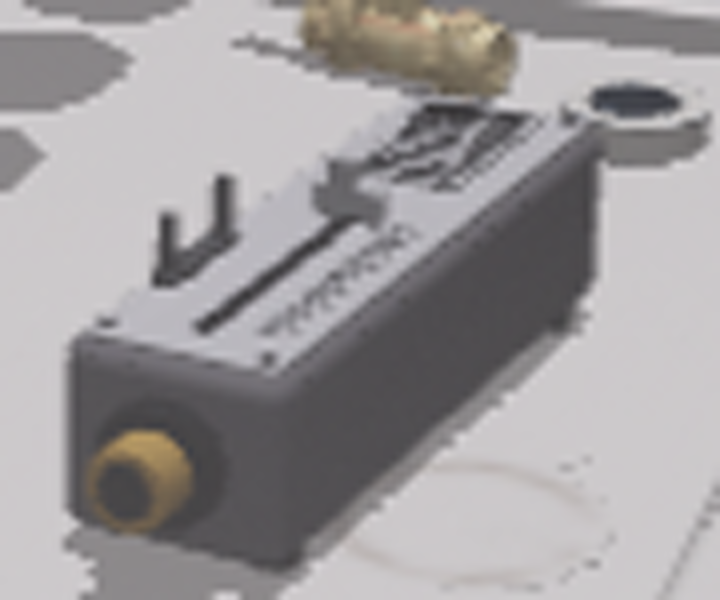

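```bash
cat > h.py <<'E'
import numpy as np,cv2
from cell import manip
def ray(n,u,v):
    c=manip.camera_info(n);K=c["intrinsics"];T=c["camera_from_world"]
    xy=cv2.undistortPoints(np.array([[[u,v]]],float),K,np.array([c["k1"],0,0,0,0.]))[0,0]
    d=T[:3,:3].T@np.array([xy[0],-xy[1],-1.]); o=-T[:3,:3].T@T[:3,3]
    return o,d
def onz(n,u,v,z):
    o,d=ray(n,u,v); return o+d*(z-o[2])/d[2]
def proj(n,P):
    c=manip.camera_info(n);K=c["intrinsics"];T=c["camera_from_world"]
    q=T[:3,:3]@np.array(P,float)+T[:3,3]; x=np.array([q[0]/-q[2],-q[1]/-q[2]]); r2=x@x
    x=x*(1+c["k1"]*r2); return K[0,0]*x[0]+K[0,2],K[1,1]*x[1]+K[1,2]
E
python3 - <<'E'
from h import *
def Z(X,Y): return 275+(X+.5)/6-.5,195+(Y+.5)/6-.5
def S(X,Y): return 265+(X+.5)/8-.5,165+(Y+.5)/8-.5
f=lambda a:np.round(a,1)
pt={}
for k,(X,Y,z) in dict(slotL=(172,157,65),slotR=(360,190,65),wheel=(527,221,70),ptr=(377,190,75),gate=(272,120,75),gL=(235,115,80),gR=(312,128,80),
  cTL=(150,85,65),cTR=(632,175,65),cBL=(118,225,65),cBR=(598,312,65),portL=(92,150,35),portR=(655,253,35)).items():
    pt[k]=onz("top",*Z(X,Y),z); print(k,f(pt[k]))
a=pt['slotL']-pt['slotR'];print(np.degrees(np.arctan2(a[1],a[0])))
a=pt['portL']-pt['portR'];print(np.degrees(np.arctan2(a[1],a[0])),(pt['portL']+pt['portR'])/2)
for k,(X,Y,z) in dict(gpost1top=(168,215,86),gpost2top=(225,180,86),ptrtop=(345,165,85),slotL=(200,325,65),slotR=(350,222,65),wheeltop=(455,150,70)).items():
    print('side',k,f(onz("side",*S(X,Y),z)))
E
```

```text
slotL [ 498.  -104.4   65. ]
slotR [ 485.2 -189.2   65. ]
wheel [ 472.8 -263.5   70. ]
ptr [ 484.5 -195.6   75. ]
gate [ 514.7 -148.3   75. ]
gL [ 516.  -131.3   80. ]
gR [ 511.  -165.7   80. ]
cTL [530.3 -93.9  65. ]
cTR [ 495.2 -311.6   65. ]
cBL [466.6 -80.8  65. ]
cBR [ 433.2 -296.6   65. ]
portL [503.3 -69.2  35. ]
portR [ 462.5 -328.6   35. ]
81.47220181834216
81.06125138777047 [ 482.85361833 -198.89700673   35.        ]
side gpost1top [ 514.  -129.8   86. ]
side gpost2top [ 507.3 -160.7   86. ]
side ptrtop [ 479.  -186.2   85. ]
side slotL [ 496.1 -105.4   65. ]
side slotR [ 478.6 -191.9   65. ]
side wheeltop [ 461.8 -246.4   70. ]
```

Run:
```python
from h import *
d=np.load("top0.npz")["d"]
T=manip.camera_info("top")["camera_from_world"]
for u,v in [(363,232),(363,160),(363,145),(363,130),(363,100),(363,75),(363,60),(450,130),(300,130),(440,200),(337,215)]:
    o,r=ray("top",u,v); print((u,v),d[v,u],np.round(o+r*d[v,u],0))
yaw=manip.read_state()["eef_rot"][2];p=manip.read_state()["eef_pos"]
u=np.array([.153,.988]); tgt=np.array([472.8,-263.5])-8.5*u
D=tgt-p[:2]; c,s=np.cos(yaw),np.sin(yaw)
print(tgt,D,"tool x,y",c*D[0]+s*D[1],s*D[0]-c*D[1], "turn",81.2-np.degrees(yaw))
```

```text
(363, 232) 1319.429 [ 471. -264.   74.]
(363, 160) 1422.412 [ 686. -277.   -6.]
(363, 145) 1417.6023 [ 728. -276.    3.]
(363, 130) 944.3719 [ 635. -194.  471.]
(363, 100) 855.06226 [ 661. -177.  564.]
(363, 75) 632.3945 [ 616. -139.  784.]
(363, 60) 620.823 [ 631. -137.  797.]
(450, 130) 940.4669 [ 640. -361.  472.]
(300, 130) 946.8547 [632. -73. 471.]
(440, 200) 1370.0562 [ 570. -487.   30.]
(337, 215) 1340.9181 [ 517. -196.   59.]
[ 471.4995 -271.898 ] [276.8877944  242.28478537] tool x,y 344.7267374614417 -128.5777756261245 turn 60.46788378599888
```

>>> play_rows(
  commands=[
    {"x":0.0287,"y":-0.0107,"grip":0},
    {"x":0.0287,"y":-0.0107,"grip":0},
    {"x":0.0287,"y":-0.0107,"grip":0},
    {"x":0.0287,"y":-0.0107,"grip":0},
    {"x":0.0287,"y":-0.0107,"grip":0},
    {"x":0.0287,"y":-0.0107,"grip":0},
    {"x":0.0287,"y":-0.0107,"grip":0},
    {"x":0.0287,"y":-0.0107,"grip":0},
    {"x":0.0287,"y":-0.0107,"grip":0},
    {"x":0.0287,"y":-0.0107,"grip":0},
    {"x":0.0287,"y":-0.0107,"grip":0},
    {"x":0.0287,"y":-0.0107,"grip":0},
    {"wz":-10.1},
    {"wz":-10.1},
    {"wz":-10.1},
    {"wz":-10.1},
    {"wz":-10.1},
    {"wz":-10},
    {"z":0},
    {"z":0},
  ],
  squeeze=10,
)

```text
$.commands[0]: bad value
```

>>> play_rows(
  commands=[
    {"x":0.0287,"y":-0.0107,"z":0.0,"wx":0.0,"wy":0.0,"wz":0.0,"grip":0.0},
  ],
  squeeze=10,
)

```text
clock: 0.22
eef_pos: [217.1, -494.4, 204.9]
eef_rot: [-3.141, 0.0, 0.36]
wrist_force: [0.7, 0.1, -0.3]
finger_gap: 87.2
```

>>> play_rows(
  commands=[
    {"x":0.0287,"y":-0.0107,"z":0,"wx":0,"wy":0,"wz":0,"grip":0},
    {"x":0.0287,"y":-0.0107,"z":0,"wx":0,"wy":0,"wz":0,"grip":0},
    {"x":0.0287,"y":-0.0107,"z":0,"wx":0,"wy":0,"wz":0,"grip":0},
    {"x":0.0287,"y":-0.0107,"z":0,"wx":0,"wy":0,"wz":0,"grip":0},
    {"x":0.0287,"y":-0.0107,"z":0,"wx":0,"wy":0,"wz":0,"grip":0},
    {"x":0.0287,"y":-0.0107,"z":0,"wx":0,"wy":0,"wz":0,"grip":0},
    {"x":0.0287,"y":-0.0107,"z":0,"wx":0,"wy":0,"wz":0,"grip":0},
    {"x":0.0287,"y":-0.0107,"z":0,"wx":0,"wy":0,"wz":0,"grip":0},
    {"x":0.0287,"y":-0.0107,"z":0,"wx":0,"wy":0,"wz":0,"grip":0},
    {"x":0.0287,"y":-0.0107,"z":0,"wx":0,"wy":0,"wz":0,"grip":0},
    {"x":0.0287,"y":-0.0107,"z":0,"wx":0,"wy":0,"wz":0,"grip":0},
    {"x":0,"y":0,"z":0,"wx":0,"wy":0,"wz":-10.1,"grip":0},
    {"x":0,"y":0,"z":0,"wx":0,"wy":0,"wz":-10.1,"grip":0},
    {"x":0,"y":0,"z":0,"wx":0,"wy":0,"wz":-10.1,"grip":0},
    {"x":0,"y":0,"z":0,"wx":0,"wy":0,"wz":-10.1,"grip":0},
    {"x":0,"y":0,"z":0,"wx":0,"wy":0,"wz":-10.1,"grip":0},
    {"x":0,"y":0,"z":0,"wx":0,"wy":0,"wz":-10,"grip":0},
    {"x":0,"y":0,"z":0,"wx":0,"wy":0,"wz":0,"grip":0},
    {"x":0,"y":0,"z":0,"wx":0,"wy":0,"wz":0,"grip":0},
  ],
)

```text
clock: 2.6
eef_pos: [471.3, -272.4, 205.3]
eef_rot: [-3.141, -0.0, 1.414]
wrist_force: [-0.4, 0.5, 0.3]
finger_gap: 0.8
```

>>> play_rows(
  commands=[
    {"x":0,"y":0,"z":0.03,"wx":0,"wy":0,"wz":0,"grip":0},
    {"x":0,"y":0,"z":0.03,"wx":0,"wy":0,"wz":0,"grip":0},
    {"x":0,"y":0,"z":0.03,"wx":0,"wy":0,"wz":0,"grip":0},
    {"x":0,"y":0,"z":0.02,"wx":0,"wy":0,"wz":0,"grip":0},
    {"x":0,"y":0,"z":0.01,"wx":0,"wy":0,"wz":0,"grip":0},
    {"x":0,"y":0,"z":0,"wx":0,"wy":0,"wz":0,"grip":0},
  ],
)

```text
clock: 3.35
eef_pos: [471.2, -272.4, 85.3]
eef_rot: [-3.141, -0.0, 1.416]
wrist_force: [-0.1, -0.8, 0.4]
finger_gap: 0.6
```

Run:
```python
from h import *
s=manip.camera("side")[0][:,:,::-1];t=manip.camera("top")[0][:,:,::-1]
a=cv2.resize(s[110:240,265:395],None,fx=4.4,fy=4.4,interpolation=cv2.INTER_CUBIC)
cv2.imwrite("pics/s1.png",a);cv2.imwrite("pics/t1.png",cv2.resize(t[150:270,270:420],None,fx=4.5,fy=4.5,interpolation=cv2.INTER_CUBIC))
```

```text
(no output)
```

View pics/s1.png

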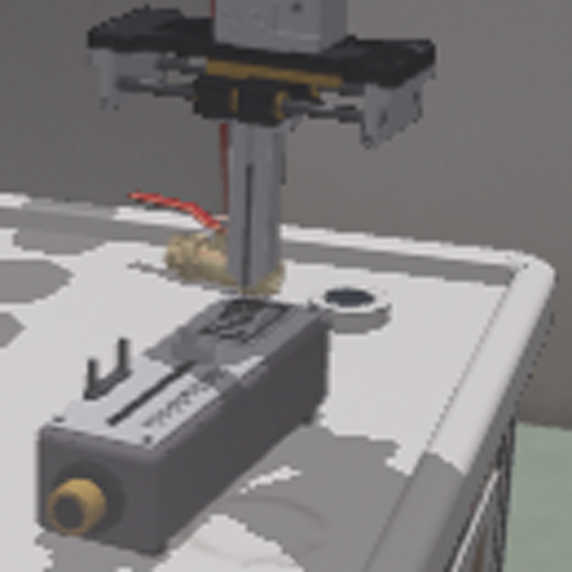

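View pics/t1.png

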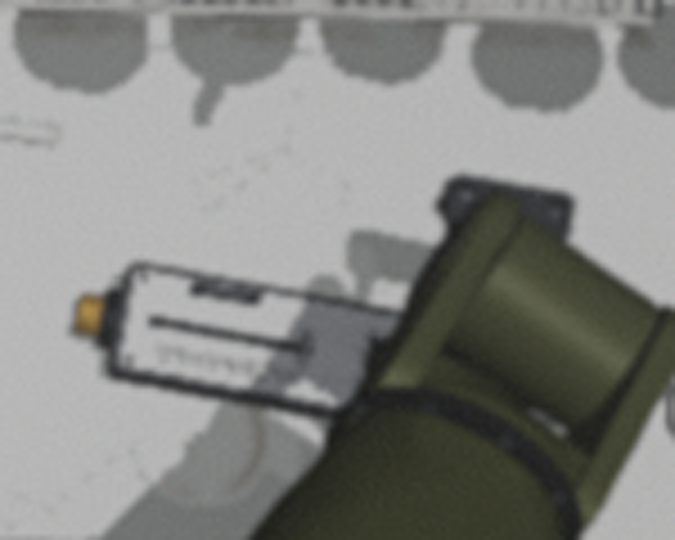

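The side view shows the fingertip at (248,290), just above the far half of the wheel. The pointer at about (200,345) and the gate at (105,370) are clear of it. Next I'll go down in small steps.

>>> play_rows(
  commands=[
    {"x":0,"y":0,"z":0.006,"wx":0,"wy":0,"wz":0,"grip":0},
    {"x":0,"y":0,"z":0.0025,"wx":0,"wy":0,"wz":0,"grip":0},
    {"x":0,"y":0,"z":0,"wx":0,"wy":0,"wz":0,"grip":0},
  ],
)

```text
clock: 3.82
eef_pos: [471.3, -272.4, 76.8]
eef_rot: [-3.141, -0.0, 1.418]
wrist_force: [-0.7, -0.3, -0.8]
finger_gap: 0.5
```

>>> play_rows(
  commands=[
    {"x":0,"y":0,"z":0.001,"wx":0,"wy":0,"wz":0,"grip":0},
    {"x":0,"y":0,"z":0,"wx":0,"wy":0,"wz":0,"grip":0},
  ],
)

```text
clock: 4.08
eef_pos: [471.3, -272.4, 76.0]
eef_rot: [3.142, 0.0, 1.418]
wrist_force: [0.1, 0.7, -0.0]
finger_gap: 0.4
```

>>> play_rows(
  commands=[
    {"x":0,"y":0,"z":0.0005,"wx":0,"wy":0,"wz":0,"grip":0},
    {"x":0,"y":0,"z":0,"wx":0,"wy":0,"wz":0,"grip":0},
  ],
)

```text
clock: 4.32
eef_pos: [471.3, -272.4, 75.4]
eef_rot: [3.142, -0.0, 1.418]
wrist_force: [0.2, -1.0, 0.4]
finger_gap: 0.3
```

>>> play_rows(
  commands=[
    {"x":0,"y":0,"z":0.0005,"wx":0,"wy":0,"wz":0,"grip":0},
    {"x":0,"y":0,"z":0,"wx":0,"wy":0,"wz":0,"grip":0},
  ],
)

```text
clock: 4.58
eef_pos: [471.4, -272.5, 75.2]
eef_rot: [3.141, 0.0, 1.418]
wrist_force: [-1.2, -0.3, 2.7]
finger_gap: 0.6
```

>>> play_rows(
  commands=[
    {"x":0,"y":0,"z":0.0005,"wx":0,"wy":0,"wz":0,"grip":0},
    {"x":0,"y":0,"z":0,"wx":0,"wy":0,"wz":0,"grip":0},
  ],
)

```text
clock: 4.82
eef_pos: [471.5, -272.5, 74.9]
eef_rot: [3.141, 0.0, 1.418]
wrist_force: [-1.5, 1.1, 7.5]
finger_gap: 0.5
```

Contact, at 7.5 N. Now the first stroke.

>>> play_rows(
  commands=[
    {"x":0.002,"y":0,"z":0,"wx":0,"wy":0,"wz":0,"grip":0},
    {"x":0.002,"y":0,"z":0,"wx":0,"wy":0,"wz":0,"grip":0},
    {"x":0.002,"y":0,"z":0,"wx":0,"wy":0,"wz":0,"grip":0},
  ],
)

```text
clock: 5.2
eef_pos: [472.4, -266.8, 75.1]
eef_rot: [3.141, 0.001, 1.418]
wrist_force: [-1.8, -0.0, 7.8]
finger_gap: 0.8
```

>>> play_rows(
  commands=[
    {"x":0.002,"y":0,"z":0,"wx":0,"wy":0,"wz":0,"grip":0},
    {"x":0.002,"y":0,"z":0,"wx":0,"wy":0,"wz":0,"grip":0},
    {"x":0.002,"y":0,"z":0,"wx":0,"wy":0,"wz":0,"grip":0},
    {"x":0.002,"y":0,"z":0,"wx":0,"wy":0,"wz":0,"grip":0},
    {"x":0.003,"y":0,"z":0,"wx":0,"wy":0,"wz":0,"grip":0},
    {"x":0,"y":0,"z":0,"wx":0,"wy":0,"wz":0,"grip":0},
  ],
)

```text
clock: 5.95
eef_pos: [474.2, -255.6, 75.0]
eef_rot: [3.141, 0.0, 1.418]
wrist_force: [-2.3, 1.2, 7.5]
finger_gap: 0.4
```

```bash
cat > look.py <<'E'
import sys
from h import *
k=sys.argv[1]
s=manip.camera("side")[0][:,:,::-1];t=manip.camera("top")[0][:,:,::-1]
a=cv2.resize(s[165:240,265:355],None,fx=6,fy=6,interpolation=cv2.INTER_CUBIC)
b=cv2.resize(t[195:260,275:375],None,fx=5.4,fy=5.4,interpolation=cv2.INTER_CUBIC)
cv2.imwrite(f"pics/s{k}.png",a);cv2.imwrite(f"pics/t{k}.png",b)
np.savez(f"k{k}.npz",s=s,t=t)
E
python3 look.py 2
```

```text
(no output)
```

View pics/s2.png

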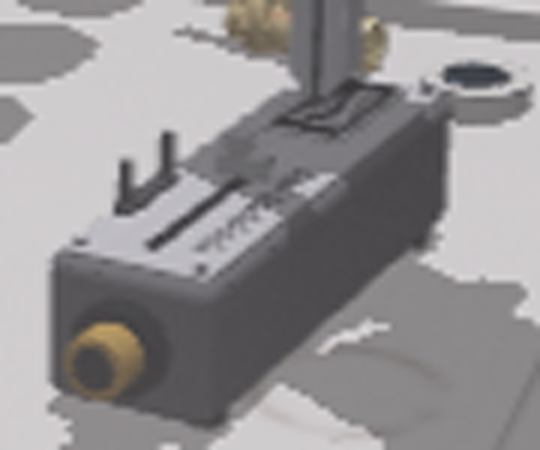

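View pics/t2.png

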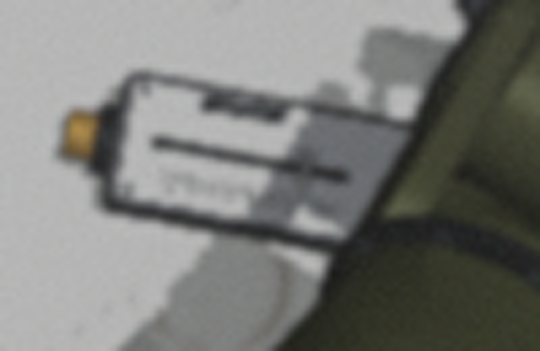

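The stroke worked: in the top view the pointer has moved left from about (347,178) to (305,170). I'll lift, go back and repeat the stroke.

>>> play_rows(
  commands=[
    {"x":0,"y":0,"z":-0.006,"wx":0,"wy":0,"wz":0,"grip":0},
    {"x":-0.0085,"y":0,"z":0,"wx":0,"wy":0,"wz":0,"grip":0},
    {"x":-0.0085,"y":0,"z":0,"wx":0,"wy":0,"wz":0,"grip":0},
    {"x":0,"y":0,"z":0.004,"wx":0,"wy":0,"wz":0,"grip":0},
    {"x":0,"y":0,"z":0.001,"wx":0,"wy":0,"wz":0,"grip":0},
    {"x":0,"y":0,"z":0.001,"wx":0,"wy":0,"wz":0,"grip":0},
    {"x":0,"y":0,"z":0,"wx":0,"wy":0,"wz":0,"grip":0},
  ],
)

```text
clock: 6.92
eef_pos: [471.3, -272.5, 75.0]
eef_rot: [3.142, 0.0, 1.418]
wrist_force: [-5.3, 0.0, 7.2]
finger_gap: 0.4
```

>>> play_rows(
  commands=[
    {"x":0.002,"y":0,"z":0,"wx":0,"wy":0,"wz":0,"grip":0},
    {"x":0.002,"y":0,"z":0,"wx":0,"wy":0,"wz":0,"grip":0},
    {"x":0.002,"y":0,"z":0,"wx":0,"wy":0,"wz":0,"grip":0},
    {"x":0.002,"y":0,"z":0,"wx":0,"wy":0,"wz":0,"grip":0},
    {"x":0.002,"y":0,"z":0,"wx":0,"wy":0,"wz":0,"grip":0},
    {"x":0.002,"y":0,"z":0,"wx":0,"wy":0,"wz":0,"grip":0},
    {"x":0.002,"y":0,"z":0,"wx":0,"wy":0,"wz":0,"grip":0},
    {"x":0.003,"y":0,"z":0,"wx":0,"wy":0,"wz":0,"grip":0},
    {"x":0,"y":0,"z":0,"wx":0,"wy":0,"wz":0,"grip":0},
    {"x":0,"y":0,"z":-0.006,"wx":0,"wy":0,"wz":0,"grip":0},
    {"x":-0.0085,"y":0,"z":0,"wx":0,"wy":0,"wz":0,"grip":0},
    {"x":-0.0085,"y":0,"z":0,"wx":0,"wy":0,"wz":0,"grip":0},
  ],
)

```text
clock: 8.43
eef_pos: [471.2, -273.0, 80.3]
eef_rot: [-3.142, -0.0, 1.418]
wrist_force: [0.1, 0.2, 0.3]
finger_gap: 0.6
```

```bash
python3 look.py 3
```

```text
(no output)
```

View pics/s3.png

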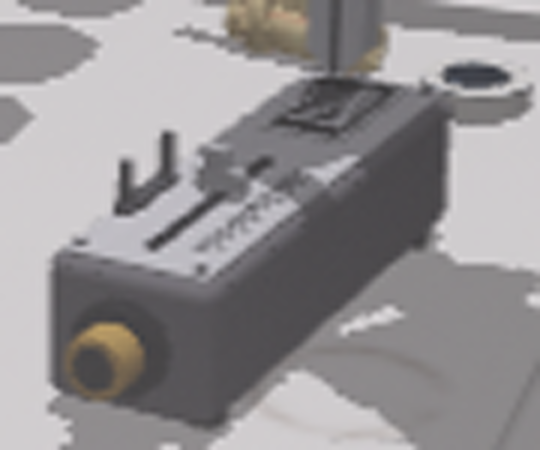

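View pics/t3.png

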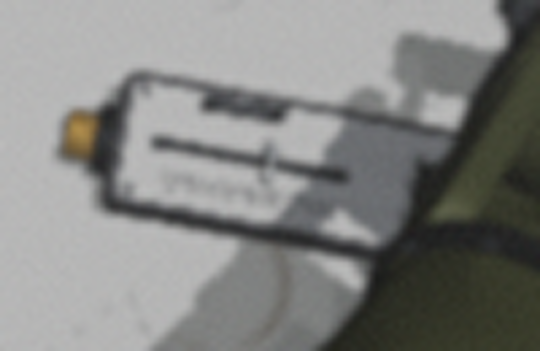

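The pointer is now at about (268,163) in the top zoom. The gate spans (203,102) to (287,116). Measuring what is left.

Run:
```python
from h import *
Z=lambda X,Y:(275+(X+.5)/5.4-.5,195+(Y+.5)/5.4-.5)
S=lambda X,Y:(265+(X+.5)/6-.5,165+(Y+.5)/6-.5)
u=np.array([.153,.988,0]);w=np.array([472.8,-263.5,0])
for z in(70,80):
    p=onz("top",*Z(268,163),z);g=onz("top",*Z(245,109),z);print(z,u@(p-w),u@(g-w),u@(g-p))
# side: blade's top mid (approx (220,157)), post tops
p=onz("side",*S(217,155),85)
g=(onz("side",*S(126,161),86)+onz("side",*S(168,134),86))/2
print(u@(p-w),u@(g-w),u@(g-p))
```

```text
70 103.8794444649466 119.70746337849509 15.828018913548487
80 104.69472598217207 120.40329128730454 15.708565305132467
114.18088705931096 122.21164333840076 8.030756279089807
```

34 mm has been rolled, matching the commanded strokes, and about 16–17 mm is left. One more stroke.

>>> play_rows(
  commands=[
    {"x":0,"y":0,"z":0.004,"wx":0,"wy":0,"wz":0,"grip":0},
    {"x":0,"y":0,"z":0.001,"wx":0,"wy":0,"wz":0,"grip":0},
    {"x":0,"y":0,"z":0.001,"wx":0,"wy":0,"wz":0,"grip":0},
    {"x":0,"y":0,"z":0,"wx":0,"wy":0,"wz":0,"grip":0},
    {"x":0.002,"y":0,"z":0,"wx":0,"wy":0,"wz":0,"grip":0},
    {"x":0.002,"y":0,"z":0,"wx":0,"wy":0,"wz":0,"grip":0},
    {"x":0.002,"y":0,"z":0,"wx":0,"wy":0,"wz":0,"grip":0},
    {"x":0.002,"y":0,"z":0,"wx":0,"wy":0,"wz":0,"grip":0},
    {"x":0.002,"y":0,"z":0,"wx":0,"wy":0,"wz":0,"grip":0},
    {"x":0.002,"y":0,"z":0,"wx":0,"wy":0,"wz":0,"grip":0},
    {"x":0.002,"y":0,"z":0,"wx":0,"wy":0,"wz":0,"grip":0},
    {"x":0.0025,"y":0,"z":0,"wx":0,"wy":0,"wz":0,"grip":0},
    {"x":0,"y":0,"z":0,"wx":0,"wy":0,"wz":0,"grip":0},
    {"x":0,"y":0,"z":-0.006,"wx":0,"wy":0,"wz":0,"grip":0},
    {"x":-0.01,"y":0,"z":-0.02,"wx":0,"wy":0,"wz":0,"grip":0},
    {"x":-0.03,"y":0,"z":-0.03,"wx":0,"wy":0,"wz":0,"grip":0},
    {"x":-0.03,"y":0,"z":-0.03,"wx":0,"wy":0,"wz":0,"grip":0},
    {"x":-0.03,"y":0,"z":0,"wx":0,"wy":0,"wz":0,"grip":0},
    {"x":0,"y":0,"z":0,"wx":0,"wy":0,"wz":0,"grip":0},
    {"x":0,"y":0,"z":0,"wx":0,"wy":0,"wz":0,"grip":0},
  ],
)

```text
clock: 11.02
eef_pos: [458.6, -354.2, 160.1]
eef_rot: [-3.141, -0.001, 1.418]
wrist_force: [0.4, 0.9, 0.1]
finger_gap: 0.6
```

```bash
python3 look.py 4
```

```text
(no output)
```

View pics/s4.png

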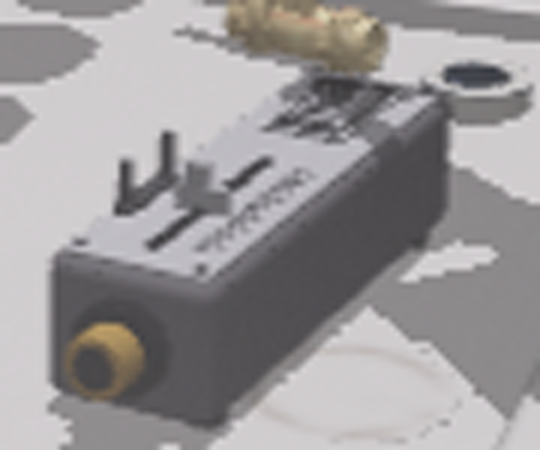

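View pics/t4.png

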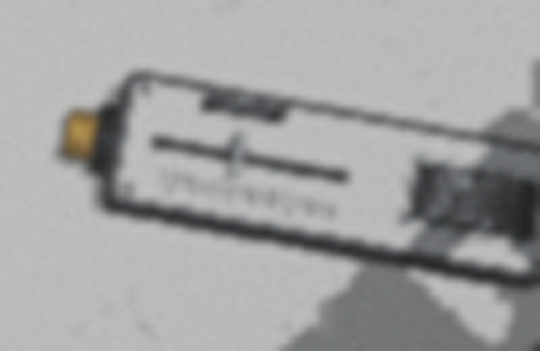

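Run:
```python
from h import *
Z=lambda X,Y:(275+(X+.5)/5.4-.5,195+(Y+.5)/5.4-.5)
u=np.array([.153,.988,0]);w=np.array([472.8,-263.5,0])
for z in(70,80):
    p=onz("top",*Z(236,156),z);g=onz("top",*Z(245,109),z);print(z,u@(p-w),u@(g-w),u@(g-p))
# overlay in side: predicted blade at pos along, and post positions
s=np.load("k4.npz")["s"];a=cv2.resize(s[165:240,265:355],None,fx=8,fy=8,interpolation=cv2.INTER_CUBIC)
x=np.array([.988,-.153,0])
D=lambda P:tuple(int(v) for v in ((np.array(proj("side",P))-[265,165]+.5)*8-.5))
def dot(al,la,z,c): cv2.circle(a,D(w+u*al+x*la+[0,0,z]),3,c,-1)
for al,c in((120.5,(0,0,255)),):
    for la in(-11,11):
        for z in(66,85):dot(al,la,z,c)
for d in(-14,14):
    for z in(65,86): dot(120.5+d,24,z,(255,0,0))
cv2.imwrite("pics/s4o.png",a)
```

```text
70 120.13638895485177 119.70746337849509 -0.42892557635667394
80 120.82897977453985 120.40329128730454 -0.4256884872353024
```

View pics/s4o.png

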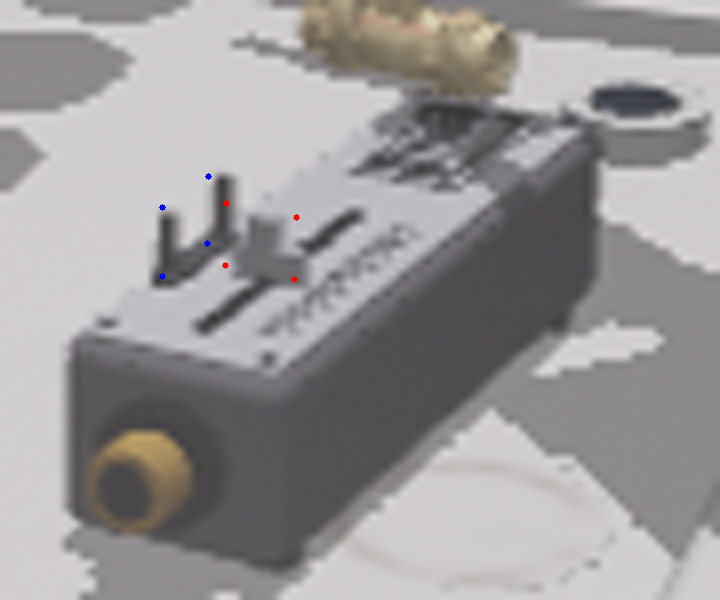

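The two views agree. In the top view the pointer is 0.4 mm from the middle of the gate. In the side view the pointer and the posts are both about 10–13 zoomed px right of the overlay, so their relative offset is only 1–2 mm. I'll check quickly that the short head is unchanged and everything is at rest, then hand in.

Run:
```python
from h import *
s0=np.load("side0.npz")["p"][:,:,::-1];s4=np.load("k4.npz")["s"]
d=cv2.absdiff(s0,s4)[255:360,190:270].max(2);print("short head diff, share>40:",(d>40).mean())
s5,_=manip.camera("side");print("long head motion:",(cv2.absdiff(s5[:,:,::-1].copy(),s4)[165:240,265:355].max(2)>40).mean())
st=manip.read_state();print(st["clock"],st["wrist_force"],st["eef_pos"])
print(manip.sign_off())
```

```text
short head diff, share>40: 0.0
long head motion: 0.0008888888888888889
11.175 [ 0.35732029 -0.14993908  0.06786305] [ 458.84290662 -354.02731893  160.35545556]
the job is handed in; nothing more can be done
None
```

I rolled the longer head's thumbwheel until its pointer stood between the two gate posts, then lifted the arm clear and handed the job in at 11.2 s. It took three strokes of about 17 mm each with the shut fingertips, pressing with 7–8 N wherever I read the force.

**Pointer position:** the top view puts it 0.4 mm from the middle of the gate, against the 12 mm allowed. The side view agrees to within a few mm. Both the pointer and the posts sit 1–2 pixels off where I predicted them there, so that is only a coarse check.

**One reading disagreed:** after the second stroke, a rough side-view estimate said 8 mm was left, while the top view said 16 mm. I went with the top view, because it matched the 34 mm already rolled.

**Other checks:** the shorter head showed no change in the side picture, and the longer head was at rest. The robot was touching nothing, with the wrist force near zero and the fingertips about 85 mm above the wheel.

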